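# Click a marker's nib out and ready the ruling carriage

## Task

Take the blue marker from its sloped rest and push its orange end button against the yellow pad of the steel bench stop until it clicks in and the nib stays out. Then lay the marker gently, without dropping it, on the two black V supports of the ruling carriage, button end towards the rail and nib out over the paper, and let go. Then push the carriage along its rail towards the red end block until it clicks fully home, and leave the tape roll, the eraser and the ink jar where they are.

Things in the scene. Friction and masses are not known exactly. Their poses are not given: they have to be found in the camera images.
- marker_mid (a point): Blue retractable marker, loose, about 75 g: barrel 20 mm across, 124 mm long, silver cone 15 mm at the nib end, orange button at the other. The point is mid-barrel on the axis; x runs to the button end. It starts on the sloped rest, button end up, 35 degrees above level. The middle 76 mm is free to pinch from both sides; a 12 mm wide spine lies 34 mm below the axis.
- button_end (a point): Centre of the flat outer end of the orange button; 76 mm from marker_mid along its x axis with the button out, 69 mm with it clicked in.
- nib_end (a point): Tip of the marker's silver cone, 77 mm from marker_mid along -x. The black nib stands 8 mm out of the cone when clicked out.
- button (a joint): How far the button is pressed into the barrel, m: 0 out, at most 0.008, and at rest about 0.007 once clicked in (nib out). It resists with up to 6 or 7 N over the first 4 mm, then snaps in by itself and stays; let go before half-way it springs back out. Pressed on beyond, it is hard against its stop.
- rest: Fixed sloped marker rest: black V supports and spine on a dark steel base plate 150 x 85 x 10 mm. Origin on the table under marker_mid as it starts (which is 85 mm up); its x axis points, level, the way the marker leans up (button end).
- stop_face (a point): Middle of the yellow pad (50 x 50 mm) on the upright face of the steel bench stop, an angle plate fixed to the table, face 70 mm wide and 85 mm high. The point is 52 mm above the table. Its x axis points level into the plate, that is, the way to push; the plate's foot is behind the face.
- rail: Fixed ruling rail, 310 mm long, 56 mm wide, 36 mm high at its end blocks. Origin on the table at its middle. Its y axis runs along the rail to the red end block (home end); the grey end block is at the other. Its x axis is level, across the rail, away from the carriage's supports.
- carriage (a joint): Position of the grey carriage along the rail (along +y of the rail), m: starts somewhere from 0 to 0.06, fully home at 0.160, where it stops against its end. It slides with 1 to 2 N; from about 0.144 a spring detent resists with 5 or 6 N, and past 0.152 it carries the carriage on to about 0.158 and holds it from coming back.
- cradle (a point): Where marker_mid comes to lie on the carriage: the axis of a marker seated in both V supports, 52 mm above the table. Axes as the rail's: the marker lies along x, button end to +x (towards the rail). The 90-degree V supports, 10 mm thick, 38 mm wide at the top, are 44 mm either side along x, 78 mm clear between them; the carriage's arm is 36 mm below the point.
- post_top (a point): Top centre of the red upright post on the carriage, to push or hold: 24 mm along x, 16 mm along y, 50 mm high, its top 82 mm above the table; below it the carriage's saddle is 70 mm wide along the rail with its top 32 mm above the table.
- tape: Yellow tape roll lying flat, 84 mm across, 24 mm high; origin under its centre. A bystander: leave alone.
- eraser: White and blue eraser, 50 x 22 x 14 mm; origin under its centre. A bystander: leave alone.
- ink: Ink jar, 52 mm across, 65 mm high; origin under its centre. A bystander: leave alone.

How it is judged:
By the outcome, as a careful person would: the job done as asked, in the order asked, and still so for the second after the job is handed in, with the robot touching nothing.
It also fails if it takes over 54 s, if anything falls off the work surface, if the arm or the gripper's body presses on something with over 40 N, if the wrist force passes 120 N, or if a joint passes its speed limit or range.

## Robot

A 7-joint arm with a two-finger parallel gripper is mounted at the origin on the work surface. World frame = base frame: x ahead of the robot, y to its left, z up, the work surface at z = 0. Lengths are in m, angles in rad, forces in N, time in s.
With the tool pointing down it reaches from about 0.425 to 0.8 m from the base axis. Payload 8.3 kg.
Tool frame: the origin (TCP) lies on the mounting face of the last link; the fingertips stand 173 mm ahead of it and the grasp point (between the pads) lies 155 mm ahead of it; y points along the fingers, x is the direction in which the jaws open and shut, and the axes are right-handed (so a half turn about y gives the same grasp; the last joint's range is limited). The gripper opens to 85 mm and grips with 20 to 120 N. Pads are 22 mm wide; open, the fingers measure 114 mm over their backs; the gripper's body (76 mm by 85 mm) begins 54 mm behind the grasp point. The pads swing forward as they close: fully open they stand 13 mm farther back than shut.
Start: joints at [-1.175, 0.383, 0.016, 1.37, -0.006, 1.388, -0.046], TCP at [0.277, 0.56, 0.405] pointing down, gripper open.
Joint ranges: [-2.95, 2.95], [-0.25, 2.06], [-1.52, 1.56], [0.18, 2.33], [-1.44, 4.58], [0.02, 2.06], [-3.01, 3.01]. Speed limits (rad/s): [2.39, 2.39, 3.01, 3.01, 3.14, 3.14, 3.14].

## Interface

Orientations are given as [roll, pitch, yaw] about the fixed x, y, z axes, in that order (R = Rz(yaw) Ry(pitch) Rx(roll)).
In Python, from workcell import r, imaging, job gives the robot as it stands.
- The arm moves only by the tool carry_out, never from a script. Its argument "motion" is one flat list of numbers, 7 for each row, row after row: the turn, a rotation vector about the tool's x, y, z in units of 8 degrees (1.0 is 8 degrees), then the shift along the tool's x, y, z in units of 60 mm (1.0 is 60 mm), then the finger opening in mm, from 0 to 85.4. A call has exactly 10 rows; each row shifts and turns the pose as measured when the row begins, along the tool's axes as they then stand; what a row does not reach is not made up. A row lasts 1/8 s, in which the tool goes at most 62.5 mm and 10.7 degrees, less where a joint would pass 70% of its speed; a pose out of reach is approached as far as the arm can. A call is refused whole if a number of a shift passes 1 or a number of a turn 1, either way. A call with a gripper value outside its range is refused whole. The fingers move at their own pace and stop on an object; the grip force is fixed at half the most. Time passes only in rows, so rows that do not move let the fingers close, or fill a call up. It gives the time, the measured TCP pose, the force and the opening at its end, in the units of the state.
- r.sense(): the state, without advancing time (a new reading comes with each control period).
- imaging.get_image(name): name is "side" or "top"; returns the picture (480x640x3 uint8, blue, green, red); there is no depth.
- imaging.camera_params(name): a dict with "fx", "fy", "cx", "cy" (pixels), "R" (3x3) and "t" (3): a world point X has camera coordinates R X + t. Camera axes: x right, y down, z forward; pixel columns grow to the right and rows downward; lengths in m; the calibration is good to about 2 mm. A picture is of the moment at which its call begins. camera_params takes no time and is no camera call.
- job.finish_job(): hands the job in, once; it reports no verdict.
The state is a dict: "clock": time; "qpos": joint angles; "qvel": joint speeds; "joint_efforts": joint torques, N m; "tool_pos": TCP position; "tcp_rot": TCP orientation; "force": force on the tool from outside, world axes, zero at the start; "moment": the same for the moment, N m; "grip_width": opening from 0.0 (shut) to 1.0 (fully open).
Only numpy, scipy, OpenCV 4.12 (cv2) and the standard library are available. Lean on these libraries where they do the work, as an engineer would, in place of code of your own. Each camera call takes 0.05 s, during which the arm holds its last target. There are 200 camera calls.

## Working session

There is one attempt and no reset: what is moved stays moved. The work goes in short steps, Python scripts to look and compute and a tool call to move; the robot and the scene stay as the last step left them, time stands still between calls to the robot, and variables do not carry over. Pictures are saved under pics/ and viewed, about 8 in all and at most 12, crops included, and the job is handed in when it is done.

Besides the shell and the picture viewer there is one more tool, called after "Request:" as name(argument=value, ...) on one line, values as JSON. carry_out: Moves the arm, as the interface text tells. Its arguments: {"type":"object","properties":{"motion":{"type":"array"}},"required":["motion"]}

```bash
mkdir -p pics; ls
python3 - <<'E'
from workcell import r, imaging, job
import cv2
for n in("top","side"):
    cv2.imwrite(f"pics/{n}0.png",imaging.get_image(n)); p=imaging.camera_params(n); print(n,p)
print(r.sense())
E
```

```text
pics
top {'fx': 461.31684086046533, 'fy': 461.31684086046533, 'cx': 314.12505254063, 'cy': 234.98582157619575, 'R': array([[ 0.00125867, -0.99979113,  0.02039876],
       [-0.99794179, -0.00256366, -0.06407505],
       [ 0.06411396, -0.02027613, -0.99773658]]), 't': array([-0.05618907,  0.52814098,  0.86410144])}
side {'fx': 435.73269263069704, 'fy': 435.73269263069704, 'cx': 322.6397952003976, 'cy': 237.9717012659999, 'R': array([[-0.7145153 , -0.69941274,  0.01702081],
       [-0.38726168,  0.37512814, -0.84220382],
       [ 0.5826631 , -0.60835902, -0.53889055]]), 't': array([0.34825727, 0.31127195, 0.43012289])}
{'clock': 0.1, 'qpos': array([-1.17490724,  0.38415664,  0.01637587,  1.37108187, -0.00628497,
        1.38821587, -0.04652693]), 'qvel': array([-0.00015325, -0.00205938,  0.0006018 , -0.00196518, -0.000726  ,
        0.00168998, -0.00017551]), 'joint_efforts': array([ 3.24270513e-03, -6.29129577e+01,  8.47806428e-01, -3.72759068e+01,
        1.69573689e-02,  1.03698688e-02,  9.76576098e-05]), 'tool_pos': array([0.27668389, 0.56024185, 0.40376215]), 'tcp_rot': array([-1.57083927,  0.00181159,  1.11204545]), 'force': array([ 0.28344746,  0.17942882, -0.3035284 ]), 'moment': array([-0.05593334,  0.00287779, -0.01954467]), 'grip_width': 0.9978574786287128}
```

View pics/top0.png

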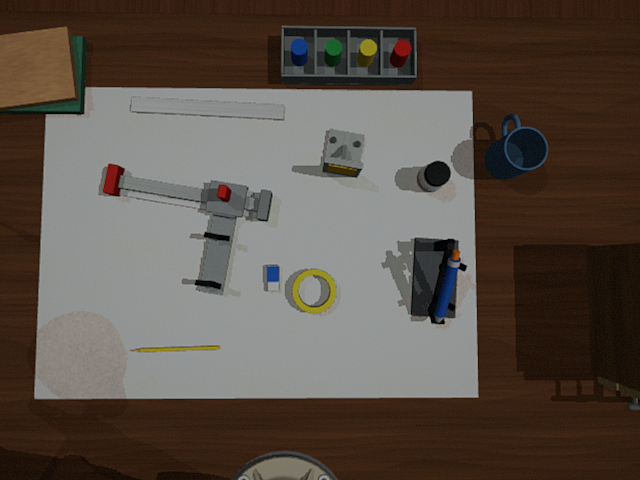

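View pics/side0.png

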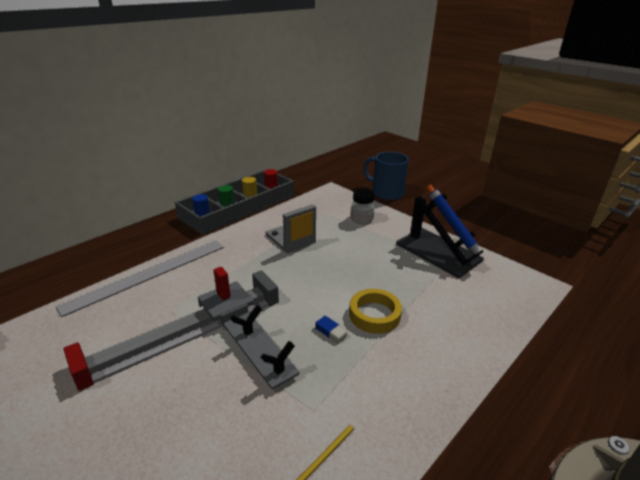

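Top: marker on its rest around (446,285), button (457,255); stop pad (343,168); red post (223,192); red block (113,180); V supports (217,237) and (208,284). Side: both the pad (302,226) and the V supports (250,318), (283,358) are visible. Measuring next.

```bash
cat > h.py <<'E'
import numpy as np, cv2
from workcell import r, imaging, job
from scipy.spatial.transform import Rotation as Ro
P={n:imaging.camera_params(n) for n in("top","side")}
def ray(n,uv):
    p=P[n]; R=np.array(p["R"]); d=R.T@np.array([(uv[0]-p["cx"])/p["fx"],(uv[1]-p["cy"])/p["fy"],1.])
    return -R.T@np.array(p["t"]), d/np.linalg.norm(d)
def onz(n,uv,z):
    c,d=ray(n,uv); return c+d*(z-c[2])/d[2]
def tri(a,b):
    c1,d1=ray("top",a); c2,d2=ray("side",b)
    s=np.linalg.lstsq(np.c_[d1,-d2],c2-c1,rcond=None)[0]
    p,q=c1+s[0]*d1,c2+s[1]*d2; return (p+q)/2,np.linalg.norm(p-q)*1000
def proj(n,X):
    p=P[n]; c=np.array(p["R"])@X+p["t"]; return np.array([p["fx"]*c[0]/c[2]+p["cx"],p["fy"]*c[1]/c[2]+p["cy"]])
def mask(img,hlo,hhi,s=120,v=40):
    h=cv2.cvtColor(img,cv2.COLOR_BGR2HSV)
    return cv2.inRange(h,(hlo,s,v),(hhi,255,255))
def blobs(m,box,amin=15):
    k=np.zeros_like(m); x0,y0,x1,y1=box; k[y0:y1,x0:x1]=m[y0:y1,x0:x1]
    cs,_=cv2.findContours(k,cv2.RETR_EXTERNAL,cv2.CHAIN_APPROX_NONE)
    return sorted([c for c in cs if cv2.contourArea(c)>=amin],key=cv2.contourArea,reverse=True)
def axis(n,c):
    k=np.zeros((480,640),np.uint8); cv2.drawContours(k,[c],-1,255,-1)
    vx,vy,x,y=cv2.fitLine(np.argwhere(k)[:,::-1].astype(np.float32),cv2.DIST_L2,0,.01,.01).ravel()
    return np.array([x,y]),np.array([vx,vy])
def line3(pa,pb):  # planes from (point,dir) in top & side -> 3D line
    N=[];o=[]
    for n,(p,v) in (("top",pa),("side",pb)):
        c,d=ray(n,p); _,e=ray(n,p+20*v); m=np.cross(d,e); m/=np.linalg.norm(m); N.append(m); o.append(m@c)
    u=np.cross(*N); u/=np.linalg.norm(u); x=np.linalg.lstsq(np.array(N),np.array(o),rcond=None)[0]
    return x,u
E
cat > m.py <<'E'
from h import *
T=cv2.imread("pics/top0.png");S=cv2.imread("pics/side0.png")
np.set_printoptions(precision=4,suppress=True)
bt=blobs(mask(T,100,130),(400,230,480,340)); bs=blobs(mask(S,100,130,120),(415,170,500,260))
print("blue areas",[cv2.contourArea(c) for c in bt],[cv2.contourArea(c) for c in bs], cv2.boundingRect(bt[0]),cv2.boundingRect(bs[0]))
x,u=line3(axis("top",bt[0]),axis("side",bs[0])); u=u*np.sign(u[2]); m=x+u*(0.085-x[2])/u[2]
print("marker mid",m,"u",u,"elev",np.degrees(np.arcsin(u[2])),"yaw",np.arctan2(u[1],u[0]))
ot=blobs(mask(T,3,18,150,100),(430,235,480,275),5); os=blobs(mask(S,3,18,130,80),(415,175,450,205),5)
for a in ot[:1]:
  for b in os[:1]:
    ca=a.reshape(-1,2).mean(0);cb=b.reshape(-1,2).mean(0);q,e=tri(ca,cb);print("button",ca,cb,q,"gap mm",e,"dist from mid",np.linalg.norm(q-m),"off axis",np.linalg.norm(np.cross(q-m,u)))
# pad
pc=blobs(mask(S,15,28,140,60),(270,195,330,260))[0]; quad=cv2.minAreaRect(pc); ap=cv2.approxPolyDP(pc,4,True).reshape(-1,2); print("pad side",ap,cv2.contourArea(pc))
pt=blobs(mask(T,15,28,120,50),(315,150,370,185)); print("pad top",[cv2.approxPolyDP(c,2,True).reshape(-1,2).tolist() for c in pt])
if len(ap)==4:
    o=ap[np.argsort(ap[:,1])]
    for p in ap: print(p,"z77",onz("side",p,.077)[:2],"z27",onz("side",p,.027)[:2])
red=lambda I:cv2.bitwise_or(mask(I,0,6,150,60),mask(I,174,180,150,60))
for n,I,bx in(("top",T,(90,150,250,210)),("side",S,(50,255,240,400))):
    for c in blobs(red(I),bx): print(n,"red",cv2.boundingRect(c),cv2.contourArea(c),cv2.minAreaRect(c))
for nm,b in (("post",(205,175,240,210)),):
    pass
big=np.hstack([cv2.resize(T[155:300,95:285],None,fx=4,fy=4,interpolation=cv2.INTER_CUBIC)])
cv2.imwrite("pics/c1.png",cv2.convertScaleAbs(big,alpha=1.6))
E
python3 m.py
```

```text
blue areas [517.0] [533.0] (435, 265, 24, 53) (434, 195, 42, 53)
marker mid [ 0.4301 -0.2874  0.085 ] u [ 0.8094 -0.0441  0.5856] elev 35.84558151981171 yaw -0.05438901621013078
button [455.875 254.5  ] [430.75 188.  ] [ 0.4891 -0.2909  0.1273] gap mm 0.23444732010473018 dist from mid 0.07261758750287421 off axis 0.0004344272427385073
pad side [[312 212]
 [290 219]
 [292 240]
 [312 232]] 455.5
pad top [[[328, 164], [328, 170], [353, 174], [356, 170]]]
[312 212] z77 [ 0.6425 -0.1272] z27 [ 0.7062 -0.1899]
[290 219] z77 [ 0.6519 -0.0787] z27 [ 0.7167 -0.1355]
[292 240] z77 [ 0.5956 -0.0327] z27 [ 0.6536 -0.0839]
[312 232] z77 [ 0.5903 -0.076 ] z27 [ 0.6476 -0.1325]
top red (103, 164, 21, 32) 369.0 ((113.33598327636719, 179.15200805664062), (16.815231323242188, 29.158329010009766), 10.30484676361084)
top red (217, 185, 14, 16) 134.5 ((223.88238525390625, 191.97061157226562), (12.854386329650879, 13.581995010375977), 14.03624439239502)
side red (64, 343, 23, 31) 410.5 ((74.48629760742188, 358.1301574707031), (27.504669189453125, 17.439130783081055), 69.44395446777344)
side red (214, 267, 13, 11) 71.5 ((220.18002319335938, 272.239990234375), (11.400001525878906, 8.40000057220459), 53.13010025024414)
```

View pics/c1.png

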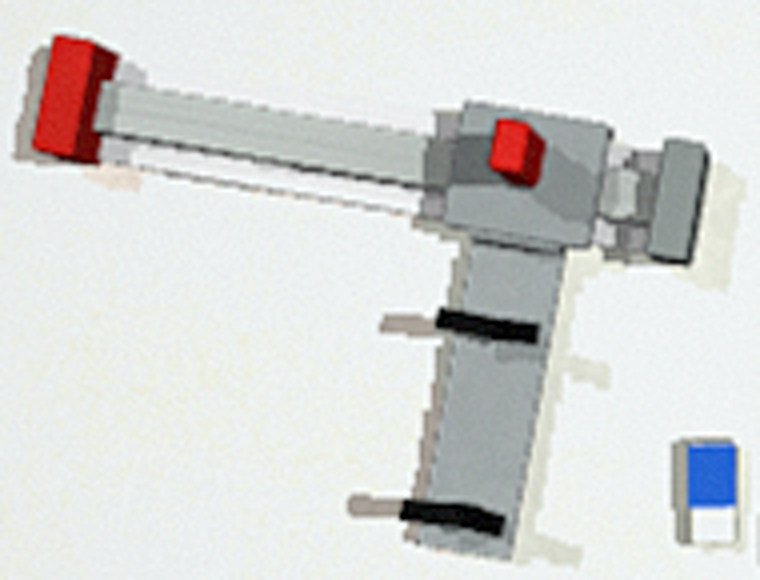

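Crop shows post top face centre at about full-picture (222,191), red block on the left, and the V supports at (217,236) and (208,284). The carriage sits near the grey end.

```bash
cat > m2.py <<'E'
from h import *
np.set_printoptions(precision=4,suppress=True)
T=cv2.imread("pics/top0.png");S=cv2.imread("pics/side0.png")
print("topcam",ray("top",(0,0))[0])
g=cv2.cvtColor(T,cv2.COLOR_BGR2GRAY); bl=cv2.inRange(g,0,28)
V=[]
for c in blobs(bl,(185,225,240,295),20):
    rc=cv2.minAreaRect(c); bx=cv2.boxPoints(rc); print("V",rc,cv2.contourArea(c)); V.append(rc[0])
    e=axis("top",c); L=max(rc[1])/2
    a,b=[onz("top",e[0]+s*L*e[1],.057) for s in(-1,1)]; print(" ends",a[:2],b[:2],"len",np.linalg.norm(a-b),"mid",((a+b)/2)[:2])
for z in (.047,.052,.057):
    p=[onz("top",v,z) for v in V]; p.sort(key=lambda q:q[0]); d=p[1]-p[0]; print(z,"cradle",(p[0]+p[1])/2,"span",np.linalg.norm(d),"yaw",np.arctan2(d[1],d[0]))
hsv=cv2.cvtColor(T,cv2.COLOR_BGR2HSV)
# post and end block bright red top faces
for nm,b,z in(("post",(205,175,240,210),.082),("redblock",(95,155,130,205),.036)):
    m=cv2.inRange(T,(0,0,150),(90,90,255)); c=blobs(m,b,20)[0]; rc=cv2.minAreaRect(c); print(nm,rc,onz("top",rc[0],z))
print("post hand",onz("top",(222.0,191.0),.082))
for nm,uv,z in(("grey end",(263.5,204.5),.036),("rail edge",(0,0),0)): print(nm,onz("top",uv,z))
# bystanders
y=blobs(mask(T,20,32,100,100),(285,260,345,320))[0]; print("tape",onz("top",cv2.minEnclosingCircle(y)[0],.012),cv2.minEnclosingCircle(y)[1])
print("ink lid",onz("top",(434,176),.065)); print("eraser",onz("top",(273,277),.014))
# stop top edge in top view
big=np.hstack([cv2.resize(T[120:185,310:380],(560,520),interpolation=cv2.INTER_CUBIC)])
cv2.imwrite("pics/c2.png",cv2.convertScaleAbs(big,alpha=1.6))
E
python3 m2.py
```

```text
topcam [ 0.4717 -0.0373  0.8971]
V ((207.62109375, 283.30364990234375), (24.972976684570312, 5.697093963623047), 9.865806579589844) 96.0
 ends [0.4407 0.1598] [0.434  0.1153] len 0.044967804480329776 mid [0.4374 0.1375]
V ((216.2054901123047, 236.31832885742188), (24.50179100036621, 4.6690473556518555), 9.865806579589844) 82.5
 ends [0.5267 0.145 ] [0.5191 0.1012] len 0.04443984373026869 mid [0.5229 0.1231]
0.047 cradle [0.4804 0.1327 0.047 ] span 0.08718486073464556 yaw -0.1652151043098278
0.052 cradle [0.4804 0.1317 0.052 ] span 0.08667208852299477 yaw -0.16521510430982744
0.057 cradle [0.4803 0.1307 0.057 ] span 0.08615931631134392 yaw -0.16521510430982797Traceback (most recent call last):
  File "m2.py", line 16, in <module>
    m=cv2.inRange(T,(0,0,150),(90,90,255)); c=blobs(m,b,20)[0]; rc=cv2.minAreaRect(c); print(nm,rc,onz("top",rc[0],z))
                                              ~~~~~~~~~~~~~^^^
IndexError: list index out of range
```

```bash
cat > m3.py <<'E'
from h import *
np.set_printoptions(precision=4,suppress=True)
T=cv2.imread("pics/top0.png");S=cv2.imread("pics/side0.png")
print("post hand",onz("top",(222.0,191.0),.082))
print("red block top",onz("top",(95+63/4,155+97/4),.036),"grey end",onz("top",(95+676/4,155+200/4),.036))
y=blobs(mask(T,20,32,100,100),(285,260,345,320))[0]; print("tape",onz("top",cv2.minEnclosingCircle(y)[0],.012),cv2.minEnclosingCircle(y)[1])
print("ink lid",onz("top",(434,176),.065)); print("eraser",onz("top",(273,277),.014))
a=cv2.resize(T[120:185,310:380],(400,371),interpolation=cv2.INTER_CUBIC)
b=cv2.resize(S[300:380,225:305],(400,400),interpolation=cv2.INTER_CUBIC)[:371]
cv2.imwrite("pics/c2.png",cv2.convertScaleAbs(np.hstack([a,b]),alpha=1.7))
E
python3 m3.py
```

```text
post hand [0.6019 0.1097 0.082 ]
red block top [0.6304 0.3254 0.036 ] grey end [0.5831 0.0393 0.036 ]
tape [ 0.4219 -0.0546  0.012 ] 22.185251235961914
ink lid [ 0.6341 -0.2738  0.065 ]
eraser [0.4481 0.023  0.014 ]
```

View pics/c2.png

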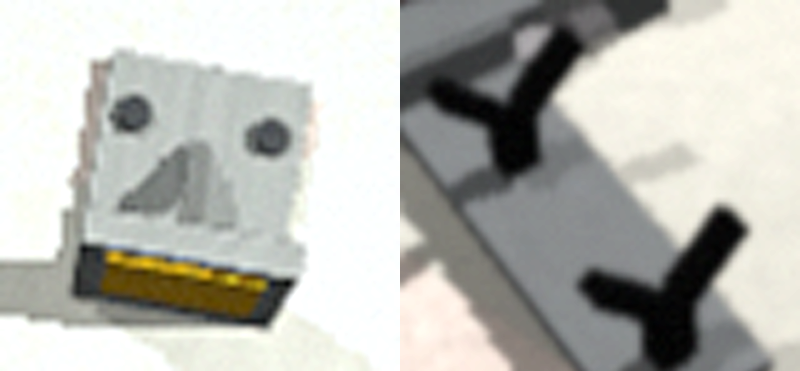

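```bash
cat > plan.py <<'E'
from h import *
np.set_printoptions(precision=4,suppress=True)
G=0.155
def grasp_pose(g,yaw,tilt,roll_extra=0):
    """TCP pose with grasp point g, marker-yaw `yaw`, tool leaning forward by tilt (rad)"""
    R=Ro.from_euler("xyz",[-np.pi/2-tilt,0,yaw+np.pi/2]); return np.array(g)-G*R.as_matrix()[:,1],R
def rows(p1,R1,n,grip,polar=False,p0=None,R0=None,total=10):
    s=r.sense(); p0=np.array(s["tool_pos"]) if p0 is None else p0; R0=Ro.from_euler("xyz",s["tcp_rot"]) if R0 is None else R0
    rv=(R0.inv()*R1).as_rotvec(); out=[]; P_=p0;Q=R0
    for i in range(1,n+1):
        f=i/n
        if polar:
            a0,a1=np.arctan2(p0[1],p0[0]),np.arctan2(p1[1],p1[0]); q0,q1=np.hypot(*p0[:2]),np.hypot(*p1[:2])
            a=a0+f*(a1-a0); q=q0+f*(q1-q0); X=np.array([q*np.cos(a),q*np.sin(a),p0[2]+f*(p1[2]-p0[2])])
        else: X=p0+f*(p1-p0)
        Y=R0*Ro.from_rotvec(f*rv)
        out.append(np.r_[np.degrees((Q.inv()*Y).as_rotvec())/8,Q.inv().apply(X-P_)/.06,grip]); P_,Q=X,Y
    for o in out: print(",".join(f"{x:.2f}" for x in o[:6])+f",{o[6]:.0f}", "!!" if max(abs(o[:6]))>1 else "")
def st():
    s=r.sense(); R=Ro.from_euler("xyz",s["tcp_rot"]); g=np.array(s["tool_pos"])+G*R.as_matrix()[:,1]
    print("t",round(s["clock"],2),"tcp",s["tool_pos"],"rpy",s["tcp_rot"],"grasp",g,"F",s["force"],"grip",round(s["grip_width"]*85.4,1)); return s,R,g
MID=np.array([.4301,-.2874,.085])
E
python3 - <<'E'
from plan import *
print("stop by top",onz("top",(343.6,165.4),.085))
a=[onz("side",q,.056) for q in((262,356),(292,344),(232.4,318),(259.4,307.6))]
print(*a,"near mid",(a[0]+a[1])/2,"far mid",(a[2]+a[3])/2,"c",sum(a)/4)
u=np.array([np.cos(-.054),np.sin(-.054)])
d=np.array([np.sin(.61)*u[0],np.sin(.61)*u[1],-np.cos(.61)])
p,R=grasp_pose(MID-.10*d,-.054,.61); print("pre",p,"grasp tcp",p+.1*d,R.apply([0,1,0]),d)
rows(np.array([.36,-.33,.36]),R,20,70,polar=True)
E
```

```text
stop by top [ 0.6484 -0.1062  0.085 ]
[0.4429 0.1586 0.056 ] [0.4311 0.1172 0.056 ] [0.5275 0.1439 0.056 ] [0.5179 0.1028 0.056 ] near mid [0.437  0.1379 0.056 ] far mid [0.5227 0.1234 0.056 ] c [0.4798 0.1306 0.056 ]
pre [ 0.2842 -0.2795  0.294 ] grasp tcp [ 0.3414 -0.2826  0.212 ] [ 0.572  -0.0309 -0.8196] [ 0.572  -0.0309 -0.8196]
-0.22,-0.14,-0.04,-0.16,0.04,-0.95,70 
-0.22,-0.14,-0.04,-0.26,0.06,-0.92,70 
-0.22,-0.14,-0.04,-0.36,0.09,-0.87,70 
-0.22,-0.14,-0.04,-0.45,0.10,-0.81,70 
-0.22,-0.14,-0.04,-0.54,0.12,-0.74,70 
-0.22,-0.14,-0.04,-0.61,0.13,-0.67,70 
-0.22,-0.14,-0.04,-0.68,0.13,-0.58,70 
-0.22,-0.14,-0.04,-0.73,0.12,-0.49,70 
-0.22,-0.14,-0.04,-0.78,0.11,-0.40,70 
-0.22,-0.14,-0.04,-0.81,0.10,-0.31,70 
-0.22,-0.14,-0.04,-0.83,0.08,-0.21,70 
-0.22,-0.14,-0.04,-0.84,0.05,-0.11,70 
-0.22,-0.14,-0.04,-0.84,0.02,-0.02,70 
-0.22,-0.14,-0.04,-0.83,-0.01,0.07,70 
-0.22,-0.14,-0.04,-0.81,-0.05,0.15,70 
-0.22,-0.14,-0.04,-0.77,-0.09,0.23,70 
-0.22,-0.14,-0.04,-0.73,-0.14,0.30,70 
-0.22,-0.14,-0.04,-0.68,-0.18,0.37,70 
-0.22,-0.14,-0.04,-0.62,-0.22,0.42,70 
-0.22,-0.14,-0.04,-0.55,-0.27,0.47,70
```

Request:
carry_out(motion=[-0.22,-0.14,-0.04,-0.16,0.04,-0.95,70,-0.22,-0.14,-0.04,-0.26,0.06,-0.92,70,-0.22,-0.14,-0.04,-0.36,0.09,-0.87,70,-0.22,-0.14,-0.04,-0.45,0.1,-0.81,70,-0.22,-0.14,-0.04,-0.54,0.12,-0.74,70,-0.22,-0.14,-0.04,-0.61,0.13,-0.67,70,-0.22,-0.14,-0.04,-0.68,0.13,-0.58,70,-0.22,-0.14,-0.04,-0.73,0.12,-0.49,70,-0.22,-0.14,-0.04,-0.78,0.11,-0.4,70,-0.22,-0.14,-0.04,-0.81,0.1,-0.31,70])

```text
clock: 1.35
tool_pos: [0.5548, 0.0944, 0.3788]
tcp_rot: [-1.884, -0.015, 1.33]
force: [0.0, 0.5, 0.3]
grip_width: 0.819
```

Run:
```python
from plan import *
s,R,g=st();print(s["qpos"])
p,R=grasp_pose(MID+[0,0,.10],-.054,.61); print(p)
rows(p,R,10,70,polar=True)
```

```text
t 1.35 tcp [0.5548 0.0944 0.3788] rpy [-1.8844 -0.0146  1.3296] grasp [0.6018 0.0851 0.2314] F [0.0318 0.4782 0.2573] grip 69.9
[-0.5321  0.1539  0.2919  1.7479  0.109   0.9646  1.0281]
[ 0.3414 -0.2826  0.312 ]
-0.21,-0.13,-0.05,-0.82,0.13,-0.06,70 
-0.21,-0.13,-0.05,-0.81,0.10,0.02,70 
-0.21,-0.13,-0.05,-0.79,0.06,0.11,70 
-0.21,-0.13,-0.05,-0.76,0.03,0.19,70 
-0.21,-0.13,-0.05,-0.72,-0.01,0.26,70 
-0.21,-0.13,-0.05,-0.67,-0.05,0.32,70 
-0.21,-0.13,-0.05,-0.62,-0.08,0.38,70 
-0.21,-0.13,-0.05,-0.56,-0.12,0.42,70 
-0.21,-0.13,-0.05,-0.50,-0.16,0.46,70 
-0.21,-0.13,-0.05,-0.43,-0.19,0.49,70
```

Request:
carry_out(motion=[-0.21,-0.13,-0.05,-0.82,0.13,-0.06,70,-0.21,-0.13,-0.05,-0.81,0.1,0.02,70,-0.21,-0.13,-0.05,-0.79,0.06,0.11,70,-0.21,-0.13,-0.05,-0.76,0.03,0.19,70,-0.21,-0.13,-0.05,-0.72,-0.01,0.26,70,-0.21,-0.13,-0.05,-0.67,-0.05,0.32,70,-0.21,-0.13,-0.05,-0.62,-0.08,0.38,70,-0.21,-0.13,-0.05,-0.56,-0.12,0.42,70,-0.21,-0.13,-0.05,-0.5,-0.16,0.46,70,-0.21,-0.13,-0.05,-0.43,-0.19,0.49,70])

```text
clock: 2.6
tool_pos: [0.3335, -0.2988, 0.3085]
tcp_rot: [-2.189, 0.008, 1.521]
force: [-0.2, -0.3, 0.4]
grip_width: 0.818
```

Run:
```python
from plan import *
s,R,g=st();print(s["qpos"])
p,R=grasp_pose(MID+[0,0,.035],-.054,.61)
rows(p,R,4,70); print()
p1,R=grasp_pose(MID+[0,0,.0],-.054,.61); rows(p1,R,3,60,p0=p,R0=R)
```

```text
t 2.6 tcp [ 0.3335 -0.2988  0.3085] rpy [-2.1892  0.0084  1.5213] grasp [ 0.4232 -0.3043  0.1822] F [-0.2044 -0.2877  0.4246] grip 69.9
[-0.0933 -0.1363  0.8821  2.2125 -0.5397  0.6136  2.7157]
0.02,0.02,-0.01,0.07,0.23,0.12,70 
0.02,0.02,-0.01,0.07,0.23,0.12,70 
0.02,0.02,-0.01,0.07,0.23,0.12,70 
0.02,0.02,-0.01,0.07,0.23,0.12,70 

0.00,0.00,0.00,0.00,0.16,0.11,60 
0.00,0.00,0.00,0.00,0.16,0.11,60 
0.00,0.00,0.00,0.00,0.16,0.11,60
```

Request:
carry_out(motion=[0.02,0.02,-0.01,0.07,0.23,0.12,70,0.02,0.02,-0.01,0.07,0.23,0.12,70,0.02,0.02,-0.01,0.07,0.23,0.12,70,0.02,0.02,-0.01,0.07,0.23,0.12,70,0,0,0,0,0,0,70,0,0,0,0,0,0,65,0,0,0,0,0.16,0.11,60,0,0,0,0,0.16,0.11,60,0,0,0,0,0.16,0.11,60,0,0,0,0,0,0,60])

```text
clock: 3.85
tool_pos: [0.3401, -0.2846, 0.2365]
tcp_rot: [-2.167, 0.009, 1.506]
force: [0.3, 0.6, 0.6]
grip_width: 0.702
```

Run:
```python
from plan import *
s,R,g=st();print(s["qpos"])
p,R=grasp_pose(MID,-.054,.61)
rows(p,R,1,60)
T=imaging.get_image("top");S=imaging.get_image("side")
a=cv2.resize(T[200:340,380:500],None,fx=3.3,fy=3.3);b=cv2.resize(S[150:290,380:500],None,fx=3.3,fy=3.3)
cv2.imwrite("pics/c3.png",cv2.convertScaleAbs(np.hstack([a,b]),alpha=1.5))
```

```text
t 3.85 tcp [ 0.3401 -0.2846  0.2365] rpy [-2.1675  0.0093  1.5059] grasp [ 0.4269 -0.2915  0.1083] F [0.2863 0.5502 0.6088] grip 60.0
[ 0.5714  0.0516  0.2111  2.2763 -0.8848  0.5023  3.0134]
-0.10,-0.03,-0.10,0.04,0.35,0.21,60
```

View pics/c3.png

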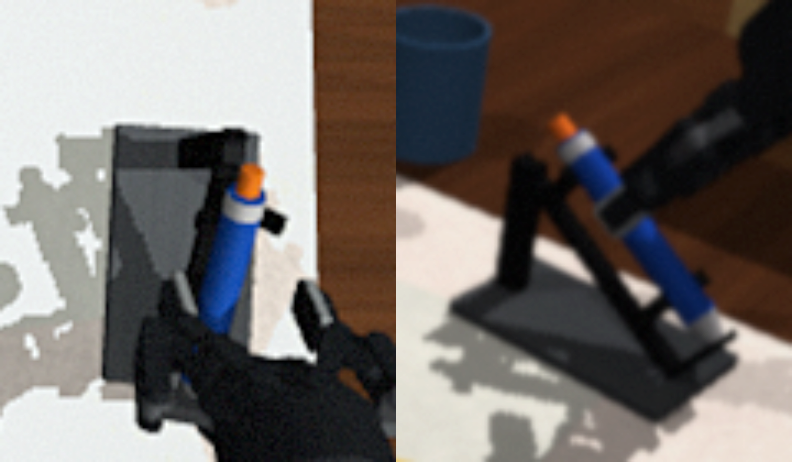

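Picture shows the fingers straddling the marker correctly (grasp point ~25 mm above), but joint 7 is at its limit. I'll lift, and make the half turn about tool y that gives the same grasp.

Request:
carry_out(motion=[0,0.1,0,0,-0.49,-0.34,60,0,0.1,0,0,-0.49,-0.34,60,0,1,0,0,0,0,60,0,1,0,0,0,0,60,0,1,0,0,0,0,60,0,1,0,0,0,0,60,0,1,0,0,0,0,60,0,1,0,0,0,0,60,0,1,0,0,0,0,60,0,1,0,0,0,0,60])

```text
clock: 5.2
tool_pos: [0.3445, -0.2812, 0.3157]
tcp_rot: [-1.84, -0.549, 0.421]
force: [-0.1, -0.6, -0.7]
grip_width: 0.697
```

Run:
```python
from plan import *
s,R,g=st();print(s["qpos"])
```

```text
t 5.2 tcp [ 0.3445 -0.2812  0.3157] rpy [-1.8401 -0.5492  0.4206] grasp [ 0.4326 -0.287   0.1882] F [-0.1019 -0.5594 -0.6563] grip 59.5
[ 0.6008 -0.0808  0.1594  2.1904 -0.6304  0.6431  1.545 ]
```

```bash
cat >> plan.py <<'E'
def gp2(g,yaw,tilt):
    p,R=grasp_pose(g,yaw,tilt); return p,R*Ro.from_euler("y",np.pi)
E
python3 - <<'E'
from plan import *
p,R=gp2(MID+[0,0,.10],-.054,.61); rows(p,R,14,60)
E
```

```text
0.00,1.01,-0.00,-0.01,0.00,0.00,60 !!
0.00,1.01,-0.00,-0.01,0.00,-0.00,60 !!
0.00,1.01,-0.00,-0.01,0.00,-0.00,60 !!
0.00,1.01,-0.00,-0.01,0.00,-0.00,60 !!
0.00,1.01,-0.00,-0.01,0.00,-0.00,60 !!
0.00,1.01,-0.00,-0.00,0.00,-0.00,60 !!
0.00,1.01,-0.00,-0.00,0.00,-0.00,60 !!
0.00,1.01,-0.00,-0.00,0.00,-0.00,60 !!
0.00,1.01,-0.00,-0.00,0.00,-0.00,60 !!
0.00,1.01,-0.00,-0.00,0.00,-0.01,60 !!
0.00,1.01,-0.00,-0.00,0.00,-0.01,60 !!
0.00,1.01,-0.00,-0.00,0.00,-0.01,60 !!
0.00,1.01,-0.00,0.00,0.00,-0.01,60 !!
0.00,1.01,-0.00,0.00,0.00,-0.01,60 !!
```

Request:
carry_out(motion=[0,1,0,0,0,0,60,0,1,0,0,0,0,60,0,1,0,0,0,0,60,0,1,0,0,0,0,60,0,1,0,0,0,0,60,0,1,0,0,0,0,60,0,1,0,0,0,0,60,0,1,0,0,0,0,60,0,1,0,0,0,0,60,0,1,0,0,0,0,60])

```text
clock: 6.45
tool_pos: [0.3483, -0.2773, 0.3203]
tcp_rot: [-1.027, -0.301, -1.164]
force: [0.8, -1.4, 0.0]
grip_width: 0.701
```

Run:
```python
from plan import *
s,R,g=st();print(s["qpos"])
p,R=gp2(MID+[0,0,.10],-.054,.61); rows(p,R,5,60)
print(); p2,R2=gp2(MID+[0,0,.01],-.054,.61); rows(p2,R2,5,60,p0=p,R0=R)
```

```text
t 6.45 tcp [ 0.3483 -0.2773  0.3203] rpy [-1.0271 -0.3006 -1.1644] grasp [ 0.4374 -0.2816  0.1936] F [ 0.806  -1.3765  0.0386] grip 59.9
[ 0.6787 -0.0816  0.0757  2.1827 -0.6493  0.6549  0.1218]
-0.01,0.78,-0.00,-0.00,0.01,-0.04,60 
-0.01,0.78,-0.00,0.00,0.01,-0.04,60 
-0.01,0.78,-0.00,0.01,0.01,-0.04,60 
-0.01,0.78,-0.00,0.01,0.01,-0.04,60 
-0.01,0.78,-0.00,0.02,0.01,-0.04,60 

0.00,0.00,0.00,-0.00,0.25,-0.17,60 
0.00,0.00,0.00,-0.00,0.25,-0.17,60 
0.00,0.00,0.00,-0.00,0.25,-0.17,60 
0.00,0.00,0.00,-0.00,0.25,-0.17,60 
0.00,0.00,0.00,-0.00,0.25,-0.17,60
```

Request:
carry_out(motion=[0,0.78,0,0,0.01,-0.04,60,0,0.78,0,0,0.01,-0.04,60,0,0.78,0,0.01,0.01,-0.04,60,0,0.78,0,0.01,0.01,-0.04,60,0,0.78,0,0.02,0.01,-0.04,60,0,0,0,0,0.25,-0.17,60,0,0,0,0,0.25,-0.17,60,0,0,0,0,0.25,-0.17,60,0,0,0,0,0.2,-0.12,60,0,0,0,0,0,0,60])

```text
clock: 7.7
tool_pos: [0.3474, -0.2789, 0.2464]
tcp_rot: [-0.949, 0.008, -1.622]
force: [-0.6, -0.3, -0.4]
grip_width: 0.703
```

Run:
```python
from plan import *
s,R,g=st();print(s["qpos"])
p,R=gp2(MID,-.054,.61); rows(p,R,3,60)
```

```text
t 7.7 tcp [ 0.3474 -0.2789  0.2464] rpy [-0.9492  0.0085 -1.6221] grasp [ 0.4376 -0.2825  0.1204] F [-0.5687 -0.3114 -0.4341] grip 60.0
[ 0.7045  0.0431  0.0639  2.2625 -0.8975  0.5225 -0.1321]
-0.03,-0.01,-0.02,0.02,0.14,-0.14,60 
-0.03,-0.01,-0.02,0.02,0.14,-0.14,60 
-0.03,-0.01,-0.02,0.02,0.14,-0.14,60
```

Request:
carry_out(motion=[-0.03,0,-0.02,0.02,0.15,-0.14,60,-0.03,0,-0.02,0.02,0.15,-0.14,60,-0.03,0,-0.02,0.02,0.15,-0.14,60,0,0,0,0,0,0,60,0,0,0,0,0,0,60,0,0,0,0,0,0,60,0,0,0,0,0,0,60,0,0,0,0,0,0,60,0,0,0,0,0,0,60,0,0,0,0,0,0,60])

```text
clock: 8.95
tool_pos: [0.3456, -0.2826, 0.2156]
tcp_rot: [-0.955, -0.006, -1.621]
force: [0.2, -0.8, -0.9]
grip_width: 0.699
```

Run:
```python
from plan import *
s,R,g=st();print(s["qpos"])
p,R=gp2(MID,-.054,.61); rows(p,R,3,60)
```

```text
t 8.95 tcp [ 0.3456 -0.2826  0.2156] rpy [-0.9548 -0.0062 -1.6211] grasp [ 0.435  -0.2879  0.0891] F [ 0.1753 -0.803  -0.8641] grip 59.7
[ 0.729   0.1063  0.0449  2.2849 -1.0176  0.4663  0.0195]
-0.01,0.02,0.01,0.00,0.00,-0.03,60 
-0.01,0.02,0.01,0.00,0.00,-0.03,60 
-0.01,0.02,0.01,0.00,0.00,-0.03,60
```

Request:
carry_out(motion=[0,0,0,0,0,0,30,0,0,0,0,0,0,10,0,0,0,0,0,0,5,0,0,0,0,0,0,5,0,0,0,0,0,0,5,0,0,0,0,0,0,5,0,0,0,0,-0.2,0.14,5,0,0,0,0,-0.3,0.2,5,0,0,0,0,-0.4,0.28,5,0,0,0,0,-0.4,0.28,5])

```text
clock: 10.2
tool_pos: [0.3436, -0.281, 0.3095]
tcp_rot: [-0.962, -0.001, -1.621]
force: [0.7, -0.4, -0.2]
grip_width: 0.212
```

```bash
cat > mk.py <<'E'
from plan import *
T=imaging.get_image("top");S=imaging.get_image("side")
s,R,g=st();print(s["qpos"])
ct,cs=proj("top",g),proj("side",g)
k=55; 
crop=lambda I,c:cv2.resize(I[max(0,int(c[1])-k):int(c[1])+k,max(0,int(c[0])-k):int(c[0])+k],(390,390),interpolation=cv2.INTER_CUBIC)
import sys; cv2.imwrite(f"pics/{sys.argv[1]}.png",cv2.convertScaleAbs(np.hstack([crop(T,ct),crop(S,cs)]),alpha=1.5))
print("crop centres",ct,cs)
def bx(c,k=70): return (max(0,int(c[0])-k),max(0,int(c[1])-k),int(c[0])+k,int(c[1])+k)
try:
    a=blobs(mask(T,3,18,150,90),bx(ct),6)[0].reshape(-1,2); b=blobs(mask(S,3,18,130,80),bx(cs),6)[0].reshape(-1,2)
    q,e=tri(a.mean(0),b.mean(0)); print("button centre",q,"gap",e,"rel tool",R.inv().apply(q-g)*1000, len(a),len(b))
    bt=np.vstack([c.reshape(-1,2) for c in blobs(mask(T,100,130),bx(ct),10)]); bs=np.vstack([c.reshape(-1,2) for c in blobs(mask(S,100,130),bx(cs),10)])
    f=lambda P_:(lambda L:(L[2:],L[:2]))(cv2.fitLine(P_.astype(np.float32),cv2.DIST_HUBER,0,.01,.01).ravel())
    x,u=line3(f(bt),f(bs)); u=u*np.sign((q-g)@u); print("axis u",u,"in tool",R.inv().apply(u),"miss g mm",np.linalg.norm(np.cross(g-x,u))*1000)
except Exception as ex: print("fail",ex)
E
python3 mk.py c4
```

```text
t 10.3 tcp [ 0.3444 -0.2819  0.3121] rpy [-0.9566 -0.0052 -1.6213] grasp [ 0.4336 -0.2871  0.1854] F [ 0.3414  0.6745 -0.7176] grip 17.6
[ 0.7042 -0.069   0.0659  2.192  -0.6724  0.6417 -0.3774]
crop centres [466.3538 289.5439] [462.0777 168.6441]
button centre [ 0.487  -0.2873  0.2262] gap 0.4915607679144581 rel tool [-2.2761 -2.6062 67.0497] 30 17
axis u [ 0.8583 -0.4418 -0.261 ] in tool [0.3966 0.7219 0.5671] miss g mm 15.384466082841135
```

View pics/c4.png

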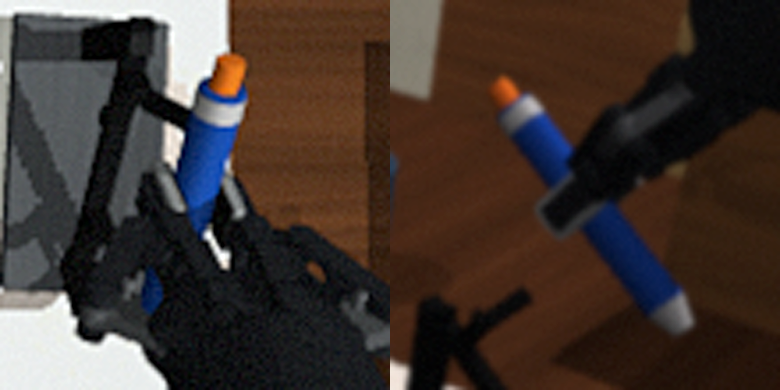

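Marker is gripped mid-barrel and clear of the rest, lying along tool +z; button end ~70 mm from the grasp point. Next: go level in front of the pad.

Run:
```python
from plan import *
STOP=np.array([.6485,-.106,.052]); u=np.array([np.cos(.155),-np.sin(.155),0])
p,R=gp2(STOP-.125*u+[0,0,.06],-.155,0); print(p); rows(p,R,9,5)
```

```text
[ 0.525  -0.0867  0.267 ]
-0.49,0.08,-0.02,-0.38,0.25,0.21,5 
-0.49,0.08,-0.02,-0.38,0.23,0.22,5 
-0.49,0.08,-0.02,-0.38,0.22,0.23,5 
-0.49,0.08,-0.02,-0.39,0.20,0.24,5 
-0.49,0.08,-0.02,-0.39,0.18,0.25,5 
-0.49,0.08,-0.02,-0.40,0.16,0.26,5 
-0.49,0.08,-0.02,-0.40,0.14,0.27,5 
-0.49,0.08,-0.02,-0.40,0.12,0.27,5 
-0.49,0.08,-0.02,-0.41,0.10,0.27,5
```

Request:
carry_out(motion=[-0.49,0.08,-0.02,-0.38,0.15,0.21,5,-0.49,0.08,-0.02,-0.38,0.15,0.22,5,-0.49,0.08,-0.02,-0.38,0.2,0.23,5,-0.49,0.08,-0.02,-0.39,0.2,0.24,5,-0.49,0.08,-0.02,-0.39,0.18,0.25,5,-0.49,0.08,-0.02,-0.4,0.16,0.26,5,-0.49,0.08,-0.02,-0.4,0.14,0.27,5,-0.49,0.08,-0.02,-0.4,0.12,0.27,5,-0.49,0.08,-0.02,-0.41,0.1,0.27,5,0,0,0,0,0,0,5])

```text
clock: 11.55
tool_pos: [0.52, -0.0784, 0.264]
tcp_rot: [-1.603, 0.007, -1.723]
force: [0.1, -0.9, -1.8]
grip_width: 0.209
```

Run:
```python
from plan import *
st()
STOP=np.array([.6485,-.106,.052]); u=np.array([np.cos(.155),-np.sin(.155),0])
p,R=gp2(STOP-.105*u+[0,0,-.002],-.155,0); print(p); rows(p,R,6,5)
```

```text
t 11.55 tcp [ 0.52   -0.0784  0.264 ] rpy [-1.6031  0.0065 -1.7228] grasp [ 0.5152 -0.0766  0.1091] F [ 0.0544 -0.865  -1.7809] grip 17.9
[ 0.5448 -0.0898  0.205 ]
0.04,0.00,-0.01,0.02,0.16,0.08,5 
0.04,0.00,-0.01,0.02,0.16,0.08,5 
0.04,0.00,-0.01,0.02,0.16,0.08,5 
0.04,0.00,-0.01,0.02,0.16,0.08,5 
0.04,0.00,-0.01,0.02,0.16,0.07,5 
0.04,0.00,-0.01,0.02,0.16,0.07,5
```

Request:
carry_out(motion=[0.04,0,-0.01,0.03,0.16,0.08,5,0.04,0,-0.01,0.03,0.16,0.08,5,0.04,0,-0.01,0.03,0.16,0.08,5,0.04,0,-0.01,0.02,0.16,0.08,5,0.04,0,-0.01,0.02,0.16,0.07,5,0.04,0,-0.01,0.02,0.16,0.07,5,0,0,0,0,0,0,5,0,0,0,0,0,0,5,0,0,0,0,0,0,5,0,0,0,0,0,0,5])

```text
clock: 12.8
tool_pos: [0.5447, -0.0952, 0.2007]
tcp_rot: [-1.567, -0.003, -1.726]
force: [0.5, 0.6, -0.7]
grip_width: 0.211
```

```bash
python3 mk.py c5
python3 - <<'E'
from plan import *
STOP=np.array([.6485,-.106,.052]); u=np.array([np.cos(.155),-np.sin(.155),0])
p,R=gp2(STOP-.07*u+[0,0,-.002],-.155,0); print(p); rows(p,R,1,5)
E
```

```text
t 12.9 tcp [ 0.5447 -0.0952  0.2006] rpy [-1.5675 -0.0028 -1.7258] grasp [ 0.5451 -0.0957  0.0456] F [-0.7369 -0.487  -0.7152] grip 17.9
[ 0.3222  0.435  -0.2562  1.7966  0.138   0.924  -1.72  ]
crop centres [336.3144 224.9981] [337.4229 252.3672]
fail list index out of range
[ 0.5793 -0.0952  0.205 ]
-0.02,0.00,0.02,-0.09,-0.07,0.57,5
```

View pics/c5.png

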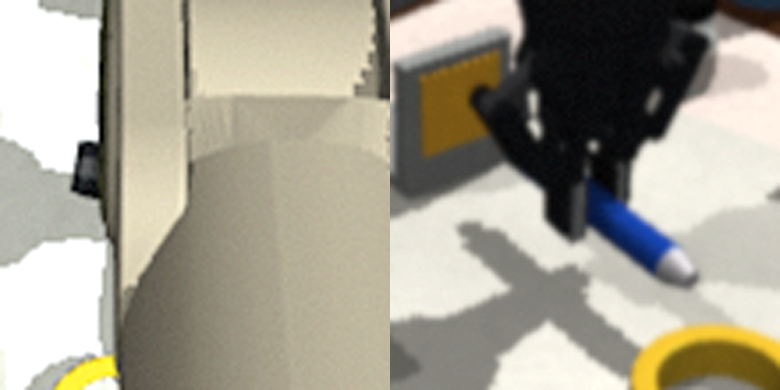

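Side view: marker level before the yellow pad, nib still in. Approaching, then pressing.

Request:
carry_out(motion=[0,0,0,-0.03,-0.03,0.15,5,0,0,0,-0.03,-0.03,0.15,5,0,0,0,-0.03,0,0.12,5,0,0,0,0,0,0.04,5,0,0,0,0,0,0.04,5,0,0,0,0,0,0.04,5,0,0,0,0,0,0.04,5,0,0,0,0,0,0.04,5,0,0,0,0,0,0.04,5,0,0,0,0,0,0.04,5])

```text
clock: 14.15
tool_pos: [0.5853, -0.0955, 0.2016]
tcp_rot: [-1.583, -0.003, -1.725]
force: [-12.2, 2.3, 3.7]
grip_width: 0.211
```

Run:
```python
from plan import *
s,R,g=st()
STOP=np.array([.6485,-.106,.052]); u=np.array([np.cos(.155),-np.sin(.155),0]);print("g to face",(STOP-g)@u, "F along", s["force"]@u)
```

```text
t 14.15 tcp [ 0.5853 -0.0955  0.2016] rpy [-1.5834 -0.0034 -1.7253] grasp [ 0.5832 -0.0957  0.0466] F [-12.227    2.2932   3.6763] grip 18.0
g to face 0.06607438674744849 F along -12.434445352013162
```

Request:
carry_out(motion=[0,0,0,0,0,0.05,5,0,0,0,0,0,0.05,5,0,0,0,0,0,0.05,5,0,0,0,0,0,0.05,5,0,0,0,0,0,0.05,5,0,0,0,0,0,0.05,5,0,0,0,0,0,0.05,5,0,0,0,0,0,0.05,5,0,0,0,0,0,0.05,5,0,0,0,0,0,0.05,5])

```text
clock: 15.4
tool_pos: [0.5971, -0.0969, 0.1924]
tcp_rot: [-1.646, -0.007, -1.724]
force: [-13.6, 2.6, 6.0]
grip_width: 0.211
```

Run:
```python
from plan import *
s,R,g=st()
STOP=np.array([.6485,-.106,.052]); u=np.array([np.cos(.155),-np.sin(.155),0]);print("g to face",(STOP-g)@u, "F along", s["force"]@u)
```

```text
t 15.4 tcp [ 0.5971 -0.0969  0.1924] rpy [-1.6463 -0.0072 -1.7237] grasp [ 0.5854 -0.0962  0.0379] F [-13.5929   2.5643   6.0264] grip 18.0
g to face 0.06387881347925005 F along -13.825866406911706
```

Run:
```python
from plan import *
STOP=np.array([.6485,-.106,.052]); u=np.array([np.cos(.155),-np.sin(.155),0])
p,R=gp2(STOP-.12*u+[0,0,.03],-.155,0);rows(p,R,6,5)
```

```text
0.09,0.00,0.01,0.00,-0.11,-0.20,5 
0.09,0.00,0.01,0.00,-0.11,-0.20,5 
0.09,0.00,0.01,0.00,-0.11,-0.19,5 
0.09,0.00,0.01,0.00,-0.12,-0.19,5 
0.09,0.00,0.01,0.00,-0.12,-0.19,5 
0.09,0.00,0.01,0.00,-0.12,-0.19,5
```

Request:
carry_out(motion=[0.09,0,0,0,-0.02,-0.2,5,0.09,0,0,0,-0.1,-0.2,5,0.09,0,0,0,-0.12,-0.19,5,0.09,0,0,0,-0.12,-0.19,5,0.09,0,0,0,-0.12,-0.19,5,0.09,0,0,0,-0.12,-0.19,5,0,0,0,0,-0.5,0,5,0,0,0,0,-0.5,0,5,0,0,0,0,-0.2,0,5,0,0,0,0,0,0,5])

```text
clock: 16.65
tool_pos: [0.5248, -0.085, 0.3103]
tcp_rot: [-1.559, -0.008, -1.724]
force: [-0.1, -0.0, -1.2]
grip_width: 0.213
```

```bash
python3 mk.py c6
```

```text
t 16.75 tcp [ 0.5246 -0.085   0.3089] rpy [-1.5612 -0.0078 -1.7239] grasp [ 0.5258 -0.0864  0.1539] F [-0.5486 -0.1333 -0.7423] grip 18.2
[ 0.3347  0.2642 -0.2781  1.7559  0.0891  1.1239 -1.696 ]
crop centres [335.1603 231.1214] [344.6108 204.4069]
fail list index out of range
```

View pics/c6.png

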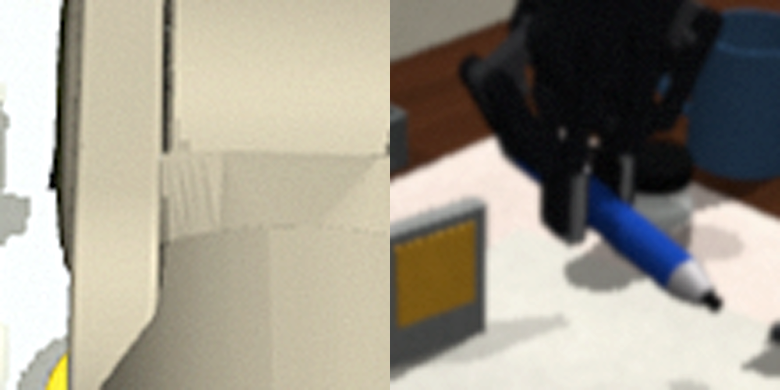

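Nib is now out (black tip at side ≈(381,234)), so it clicked. Checking the marker's pose in the hand through its vertical plane.

```bash
cat > nib.py <<'E'
from plan import *
s,R,g=st(); M=R.as_matrix(); n=M[:,0]
for nm,cp in(("black tip",(715,303)),("cone tip",(706,297)),("cone/barrel mid",(679,276))):
    uv=((cp[0]-390+.5)/(390/110)-.5+289,(cp[1]+.5)/(390/110)-.5+149); c,d=ray("side",uv)
    X=c+d*((g-c)@n)/(d@n); print(nm,uv,X,"tool",R.inv().apply(X-g)*1000)
S=imaging.get_image("side"); bs=blobs(mask(S,100,130),(335,200,385,240),20); print([cv2.contourArea(c) for c in bs])
p,v=axis("side",bs[0])
for t in(-8,0,8):
    c,d=ray("side",p+t*v); X=c+d*((g-c)@n)/(d@n); print("axis pt tool",R.inv().apply(X-g)*1000)
C=np.array([.480,.1306,.052]); p1,R1=gp2(C+[.006,-.001,.07],-.164,0)
print(p1); rows(p1,R1,9,5)
E
python3 nib.py
```

```text
t 16.75 tcp [ 0.5246 -0.085   0.3089] rpy [-1.5612 -0.0078 -1.7239] grasp [ 0.5258 -0.0864  0.1539] F [-0.5486 -0.1333 -0.7423] grip 18.2
black tip (380.3076923076923, 234.1025641025641) [ 0.4412 -0.0735  0.1409] tool [ -0.      12.1514 -85.7657]
cone tip (377.7692307692308, 232.4102564102564) [ 0.4467 -0.0743  0.1411] tool [ -0.      12.0514 -80.1607]
cone/barrel mid (370.1538461538462, 226.4871794871795) [ 0.4639 -0.0769  0.143 ] tool [ -0.      10.2955 -62.7988]
[311.0]
axis pt tool [ -0.       1.8017 -17.4817]
axis pt tool [ -0.       4.4946 -32.37  ]
axis pt tool [ -0.       7.1234 -46.9031]
[0.486  0.1296 0.277 ]
-0.01,0.01,0.01,-0.38,0.05,-0.13,5 
-0.01,0.01,0.01,-0.38,0.05,-0.13,5 
-0.01,0.01,0.01,-0.38,0.06,-0.13,5 
-0.01,0.01,0.01,-0.38,0.06,-0.13,5 
-0.01,0.01,0.01,-0.38,0.06,-0.13,5 
-0.01,0.01,0.01,-0.38,0.06,-0.13,5 
-0.01,0.01,0.01,-0.38,0.06,-0.13,5 
-0.01,0.01,0.01,-0.38,0.06,-0.13,5 
-0.01,0.01,0.01,-0.38,0.06,-0.13,5
```

Axis is pitched 10° nib-down in the hand, so the tool must lean by −0.18 rad to lay the marker level.

```bash
cat > pl.py <<'E'
from plan import *
import sys
h,n=float(sys.argv[1]),int(sys.argv[2])
s,R,g=st(); C=np.array([.480,.1306,.0506+h]); u=np.array([np.cos(.165),-np.sin(.165),0])
p1,R1=gp2(C+.004*u,-.165,-.181); print("target",p1,"now-target g",g-(C+.004*u)); rows(p1,R1,n,5)
E
python3 pl.py .05 9
```

```text
t 16.8 tcp [ 0.5245 -0.085   0.3085] rpy [-1.5622 -0.0077 -1.7239] grasp [ 0.5256 -0.0864  0.1535] F [ 0.3683 -0.1822 -1.179 ] grip 18.1
target [0.5115 0.1254 0.2531] now-target g [ 0.0416 -0.2164  0.0529]
-0.15,0.01,0.01,-0.38,0.10,-0.08,5 
-0.15,0.01,0.01,-0.38,0.10,-0.08,5 
-0.15,0.01,0.01,-0.38,0.10,-0.08,5 
-0.15,0.01,0.01,-0.38,0.11,-0.08,5 
-0.15,0.01,0.01,-0.38,0.11,-0.08,5 
-0.15,0.01,0.01,-0.38,0.11,-0.08,5 
-0.15,0.01,0.01,-0.38,0.11,-0.07,5 
-0.15,0.01,0.01,-0.38,0.11,-0.07,5 
-0.15,0.01,0.01,-0.38,0.11,-0.07,5
```

Request:
carry_out(motion=[-0.15,0.01,0.01,-0.38,0.02,-0.08,5,-0.15,0.01,0.01,-0.38,0.08,-0.08,5,-0.15,0.01,0.01,-0.38,0.1,-0.08,5,-0.15,0.01,0.01,-0.38,0.11,-0.08,5,-0.15,0.01,0.01,-0.38,0.11,-0.08,5,-0.15,0.01,0.01,-0.38,0.11,-0.08,5,-0.15,0.01,0.01,-0.38,0.11,-0.07,5,-0.15,0.01,0.01,-0.38,0.11,-0.07,5,-0.15,0.01,0.01,-0.38,0.11,-0.07,5,0,0,0,0,0,0,5])

```text
clock: 18.05
tool_pos: [0.5077, 0.1298, 0.2448]
tcp_rot: [-1.777, -0.0, -1.74]
force: [1.0, -0.3, -1.0]
grip_width: 0.212
```

```bash
python3 pl.py .015 4; sed -i 's/"miss g mm"/"axis off g in tool",R.inv().apply(x+u*((g-x)@u)-g)*1000,"miss"/' mk.py; python3 mk.py c7
```

```text
t 18.05 tcp [0.5077 0.1298 0.2448] rpy [-1.7773 -0.     -1.7399] grasp [0.4764 0.1352 0.0931] F [ 1.0332 -0.3033 -0.9985] grip 18.1
target [0.5115 0.1254 0.2181] now-target g [-0.0076  0.0052  0.0275]
0.05,-0.01,-0.00,0.02,0.11,0.04,5 
0.05,-0.01,-0.00,0.02,0.11,0.04,5 
0.05,-0.01,-0.00,0.02,0.11,0.04,5 
0.05,-0.01,-0.00,0.02,0.11,0.04,5 
t 18.15 tcp [0.5083 0.1275 0.2454] rpy [-1.7755 -0.0013 -1.7429] grasp [0.4773 0.1327 0.0937] F [ 0.1512 -0.2134 -0.4729] grip 18.2
[ 0.042   0.411  -0.3948  1.7424  0.0603  1.198  -2.107 ]
crop centres [206.4764 261.2804] [259.2308 311.4679]
fail list index out of range
```

View pics/c7.png

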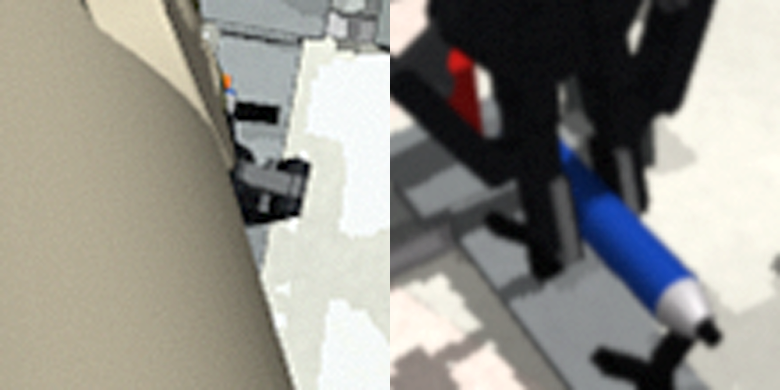

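Marker hovers above both V supports, nib outward. Recheck its slope numerically.

```bash
python3 - <<'E'
from plan import *
s,R,g=st(); n=R.as_matrix()[:,0]
S=imaging.get_image("side"); bs=blobs(mask(S,100,130),(240,285,300,350),30); print([cv2.contourArea(c) for c in bs])
p,v=axis("side",bs[0]); A=[]
for t in(-8,8):
    c,d=ray("side",p+t*v); A.append(c+d*((g-c)@n)/(d@n))
e=A[0]-A[1]; e*=np.sign(e[0]); print("elev deg",np.degrees(np.arcsin(e[2]/np.linalg.norm(e))),"axis tool",[R.inv().apply(a-g)*1000 for a in A])
c,d=ray("side",((703-390)/3.545+204.2,325/3.545+256.4)); X=c+d*((g-c)@n)/(d@n); print("cone tip tool",R.inv().apply(X-g)*1000,X)
E
python3 pl.py .010 5
```

```text
t 18.15 tcp [0.5083 0.1275 0.2454] rpy [-1.7755 -0.0013 -1.7429] grasp [0.4773 0.1327 0.0937] F [ 0.1512 -0.2134 -0.4729] grip 18.2
[524.5]
elev deg 5.9888107387798 axis tool [array([ -0.    ,  -1.3853, -13.7128]), array([ -0.   ,   6.21 , -37.487])]
cone tip tool [ -0.      13.6427 -81.0286] [0.3964 0.1468 0.0968]
t 18.2 tcp [0.5086 0.127  0.2459] rpy [-1.7746 -0.0013 -1.744 ] grasp [0.4777 0.1322 0.0941] F [-0.0651  0.0652 -0.9829] grip 18.4
target [0.5115 0.1254 0.2131] now-target g [-0.0063  0.0023  0.0335]
0.03,-0.01,-0.00,0.00,0.10,0.03,5 
0.03,-0.01,-0.00,0.00,0.11,0.03,5 
0.03,-0.01,-0.00,0.00,0.11,0.03,5 
0.03,-0.01,-0.00,0.00,0.11,0.03,5 
0.03,-0.01,-0.00,0.00,0.11,0.03,5
```

Request:
carry_out(motion=[0.03,-0.01,0,0,0.1,0.03,5,0.03,-0.01,0,0,0.11,0.03,5,0.03,-0.01,0,0,0.11,0.03,5,0.03,-0.01,0,0,0.11,0.03,5,0.03,-0.01,0,0,0.11,0.03,5,0,0,0,0,0,0,5,0,0,0,0,0,0,5,0,0,0,0,0,0,5,0,0,0,0,0,0,5,0,0,0,0,0,0,5])

```text
clock: 19.45
tool_pos: [0.5119, 0.1241, 0.2103]
tcp_rot: [-1.751, -0.001, -1.74]
force: [-0.1, 0.1, 0.1]
grip_width: 0.212
```

```bash
sed -i 's/\.004\*u/.005*u/g' pl.py; python3 pl.py 0.002 4
```

```text
t 19.45 tcp [0.5119 0.1241 0.2103] rpy [-1.7505 -0.0006 -1.7402] grasp [0.4846 0.1286 0.0578] F [-0.0787  0.1157  0.0965] grip 18.1
target [0.5125 0.1252 0.2051] now-target g [-0.0003 -0.0012  0.0052]
-0.00,-0.01,-0.00,-0.01,0.02,0.01,5 
-0.00,-0.01,-0.00,-0.01,0.02,0.01,5 
-0.00,-0.01,-0.00,-0.01,0.02,0.01,5 
-0.00,-0.01,-0.00,-0.01,0.02,0.01,5
```

Request:
carry_out(motion=[0,0,0,-0.01,0.025,0.005,5,0,0,0,-0.01,0.025,0.005,5,0,0,0,0,0.025,0.005,5,0,0,0,0,0.025,0.005,5,0,0,0,0,0.02,0,5,0,0,0,0,0,0,5,0,0,0,0,0,0,5,0,0,0,0,0,0,5,0,0,0,0,0,0,5,0,0,0,0,0,0,5])

```text
clock: 20.7
tool_pos: [0.5123, 0.1272, 0.2078]
tcp_rot: [-1.748, 0.001, -1.738]
force: [-2.0, -1.0, 3.1]
grip_width: 0.213
```

```bash
python3 pl.py 0.0 2|head -2;  python3 mk.py c8 | tail -2
```

```text
t 20.7 tcp [0.5123 0.1272 0.2078] rpy [-1.7479  0.0007 -1.7385] grasp [0.4854 0.1318 0.0552] F [-2.0319 -1.0198  3.0988] grip 18.2
target [0.5125 0.1252 0.2031] now-target g [0.0004 0.002  0.0046]
crop centres [211.5184 256.9579] [257.7299 329.1979]
fail list index out of range
```

View pics/c8.png

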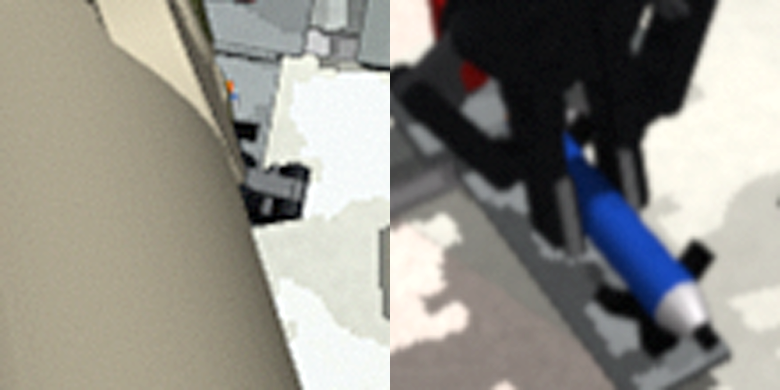

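Run:
```python
from plan import *
s,R,g=st(); n=R.as_matrix()[:,0]; print("moment",s["moment"],"in tool",R.inv().apply(s["moment"]),"F tool",R.inv().apply(s["force"]))
S=imaging.get_image("side")
for nm,cp in(("black",(709,335)),("cone tip",(698,325)),("boundary",(673,297)),("blue mid",(640,255))):
    c,d=ray("side",((cp[0]-389.5)/3.545-.5+202,(cp[1]+.5)/3.545-.5+274)); X=c+d*((g-c)@n)/(d@n); print(nm,R.inv().apply(X-g)*1000,X)
h=cv2.cvtColor(S,cv2.COLOR_BGR2HSV)
bs=blobs(mask(S,100,130,120,25),(240,300,300,370),30)[0]
k=np.zeros((480,640),np.uint8);cv2.drawContours(k,[bs],-1,255,-1)
for row in range(312,362,4):
    xs=np.where(k[row])[0]
    if len(xs): print(row,xs.min(),xs.max(),end="; ")
cv2.imwrite("pics/c9.png",cv2.convertScaleAbs(cv2.resize(S[295:385,230:330],(800,600)[:2] if 0 else (660,594),interpolation=cv2.INTER_CUBIC),alpha=1.6))
```

```text
t 20.8 tcp [0.5123 0.1272 0.2078] rpy [-1.7479  0.0007 -1.7384] grasp [0.4854 0.1318 0.0552] F [-1.5881 -0.047   3.5298] grip 17.8
moment [-0.1435  0.0181 -0.0308] in tool [ 0.0061  0.0557 -0.1369] F tool [ 0.3089 -3.2004 -2.1554]
black [  0.      11.8976 -86.3033] [0.3995 0.1464 0.0587]
cone tip [  0.      12.3007 -78.817 ] [0.4067 0.1451 0.057 ]
boundary [  0.      10.3992 -61.8853] [0.4235 0.1423 0.0559]
blue mid [ -0.       4.9751 -39.1115] [0.4466 0.1384 0.0572]
312 250 253; 316 251 255; 320 252 257; 324 254 262; 328 255 267; 332 255 269; 336 256 272; 340 258 275; 344 261 279; 348 264 285; 352 268 287; 356 269 279; 360 273 276;
```

View pics/c9.png

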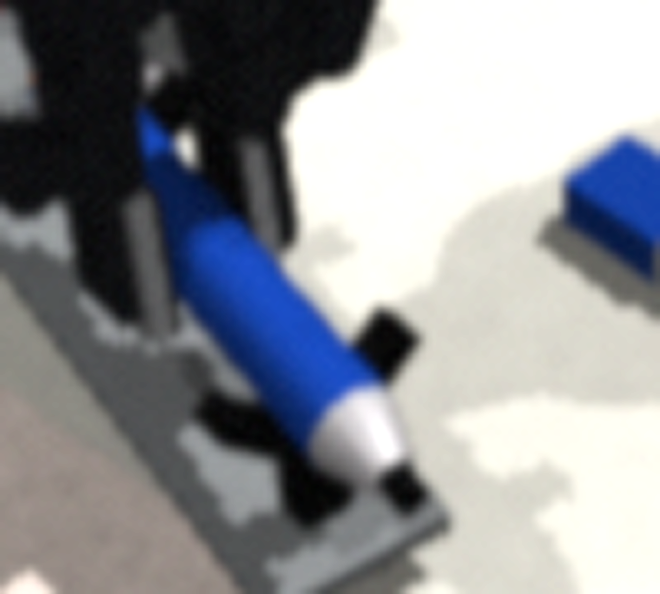

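Marker is level, nib out, touching the V at about 4 mm above seat; slide down compliantly (each row re-references to the measured pose).

Request:
carry_out(motion=[0,0,0,0,0.03,0,5,0,0,0,0,0.03,0,5,0,0,0,0,0.03,0,5,0,0,0,0,0.03,0,5,0,0,0,0,0.04,0,5,0,0,0,0,0.04,0,5,0,0,0,0,0.04,0,5,0,0,0,0,0.04,0,5,0,0,0,0,0.04,0,5,0,0,0,0,0.04,0,5])

```text
clock: 22.1
tool_pos: [0.5115, 0.1379, 0.2064]
tcp_rot: [-1.732, 0.014, -1.73]
force: [-7.6, -0.7, 24.1]
grip_width: 0.209
```

```bash
python3 pl.py 0.0 2;  python3 -c "
from plan import *
s,R,g=st();print('M tool',R.inv().apply(s['moment']),'F tool',R.inv().apply(s['force']))"
```

```text
t 22.1 tcp [0.5115 0.1379 0.2064] rpy [-1.7323  0.0145 -1.7296] grasp [0.4872 0.144  0.0534] F [-7.5532 -0.6868 24.107 ] grip 17.9
target [0.5125 0.1252 0.2031] now-target g [0.0023 0.0142 0.0028]
-0.07,0.03,-0.05,0.10,0.02,0.03,5 
-0.07,0.03,-0.05,0.10,0.02,0.03,5 
t 22.1 tcp [0.5115 0.1379 0.2064] rpy [-1.7323  0.0145 -1.7296] grasp [0.4872 0.144  0.0534] F [-7.5532 -0.6868 24.107 ] grip 17.9
M tool [-1.7377  0.1023 -0.2644] F tool [  1.5234 -22.6354 -11.135 ]
```

Carriage evidently slid with the marker (it slides at 1–2 N). Relax the force and check the carriage shift numerically from the red post.

Request:
carry_out(motion=[0,0,0,0,0,0,5,0,0,0,0,0,0,5,0,0,0,0,0,0,5,0,0,0,0,0,0,5,0,0,0,0,0,0,5,0,0,0,0,0,0,5,0,0,0,0,0,0,5,0,0,0,0,0,0,5,0,0,0,0,0,0,5,0,0,0,0,0,0,5])

```text
clock: 23.35
tool_pos: [0.5115, 0.1385, 0.2073]
tcp_rot: [-1.731, 0.015, -1.729]
force: [-2.0, -0.6, 4.8]
grip_width: 0.213
```

```bash
cat > v.py <<'E'
from plan import *
s,R,g=st();print('M tool',R.inv().apply(s['moment']),'F tool',R.inv().apply(s['force']))
S=imaging.get_image("side");T=imaging.get_image("top");S0=cv2.imread("pics/side0.png")
cv2.imwrite("pics/side_now.png",S);cv2.imwrite("pics/top_now.png",T)
red=lambda I:cv2.bitwise_or(mask(I,0,8,120,30),mask(I,172,180,120,30))
for nm,I in(("before",S0),("now",S)):
    for c in blobs(red(I),(140,240,260,320),10):
        q=c.reshape(-1,2); t=q[q[:,1].argmin()]; b=q[q[:,1].argmax()]
        print(nm,cv2.boundingRect(c),cv2.contourArea(c),"bottom pt on z=.032",onz("side",b,.032),"leftmost",q[q[:,0].argmin()])
# near V (nib side) black tips in side image, left of marker
for nm,I in(("before",S0),("now",S)):
    k=cv2.inRange(cv2.cvtColor(I,cv2.COLOR_BGR2GRAY),0,30)
    for c in blobs(k,(245,335,310,378),12):
        q=c.reshape(-1,2); l=q[q[:,0].argmin()]; rr=q[q[:,0].argmax()]; print(nm,"V blob",cv2.boundingRect(c),"L",l,onz("side",l,.056)[:2],"R",rr,onz("side",rr,.056)[:2])
E
python3 v.py
```

```text
t 23.35 tcp [0.5115 0.1385 0.2073] rpy [-1.7314  0.0153 -1.729 ] grasp [0.4874 0.1447 0.0544] F [-2.0288 -0.5527  4.775 ] grip 18.2
M tool [-0.1402  0.0253 -0.1716] F tool [ 0.7924 -4.4196 -2.6574]
before (214, 267, 16, 33) 331.0 bottom pt on z=.032 [0.5973 0.1164 0.032 ] leftmost [214 270]
now (205, 271, 5, 16) 33.0 bottom pt on z=.032 [0.6417 0.1151 0.032 ] leftmost [205 273]
now (213, 296, 8, 7) 29.5 bottom pt on z=.032 [0.6001 0.1294 0.032 ] leftmost [213 298]
before V blob (261, 342, 33, 33) L [261 356] [0.4438 0.1595] R [293 346] [0.4276 0.1186]
now V blob (246, 335, 28, 43) L [246 335] [0.4872 0.1505] R [273 375] [0.4095 0.1683]
now V blob (275, 347, 9, 10) L [275 352] [0.4363 0.1423] R [283 351] [0.4303 0.1338]
now V blob (280, 372, 6, 6) L [280 373] [0.4058 0.1601] R [285 376] [0.398  0.1588]
```

Carriage moved 13 mm and the gripper moved the same, 24 N went symmetrically into both supports: the marker is seated. Opening.

Request:
carry_out(motion=[0,0,0,0,0,0,17,0,0,0,0,0,0,19,0,0,0,0,0,0,22,0,0,0,0,0,0,26,0,0,0,0,0,0,30,0,0,0,0,0,0,35,0,0,0,0,0,0,40,0,0,0,0,0,0,42,0,0,0,0,0,0,42,0,0,0,0,0,0,42])

```text
clock: 24.7
tool_pos: [0.5114, 0.1383, 0.2063]
tcp_rot: [-1.732, 0.015, -1.729]
force: [-0.0, -0.1, -0.3]
grip_width: 0.491
```

```bash
cat > ck.py <<'E'
from plan import *
s,R,g=st();print('F tool',R.inv().apply(s['force']))
S=imaging.get_image("side"); n=np.array([np.sin(.165),np.cos(.165),0])
bs=blobs(mask(S,100,130,120,25),(180,300,310,380),30)[0]; p,v=axis("side",bs); print(cv2.contourArea(bs))
A=[]
for t in(-12,0,12):
    c,d=ray("side",p+t*v); X=c+d*((g-c)@n)/(d@n); A.append(X); print(X)
e=A[2]-A[0]; print("elev",np.degrees(np.arctan2(e[2],np.hypot(*e[:2])))*np.sign(e[0]))
E
python3 ck.py
```

```text
t 24.7 tcp [0.5114 0.1383 0.2063] rpy [-1.732   0.0151 -1.7292] grasp [0.4872 0.1445 0.0533] F [-0.0398 -0.0967 -0.2891] grip 42.0
F tool [0.1061 0.2877 0.0224]
789.5
[0.4929 0.1435 0.0535]
[0.4727 0.1469 0.0525]
[0.4533 0.1501 0.0514]
elev 2.945298244252032
```

Marker at axis z ≈ 0.0525, level within the measurement. Retreat.

Request:
carry_out(motion=[0,0,0,0,-0.15,0,42,0,0,0,0,-0.35,0,42,0,0,0,0,-0.5,0,42,0,0,0,0,-0.5,0,42,0,0,0,0,-0.5,0,30,0,0,0,0,0,0,15,0,0,0,0,0,0,0,0,0,0,0,0,0,0,0,0,0,0,0,0,0,0,0,0,0,0,0,0])

```text
clock: 26.0
tool_pos: [0.5301, 0.1332, 0.3296]
tcp_rot: [-1.734, 0.015, -1.728]
force: [-0.5, -0.3, -0.2]
grip_width: 0.001
```

```bash
python3 ck.py | tail -4
python3 - <<'E'
from plan import *
s,R,g=st()
yr=np.array([.164,.9865,0]); post=np.array([.604,.1227,0]); 
p,R=gp2(post-.07*yr+[0,0,.15],-.165,0); rows(p,R,6,0); print()
p2,_=gp2(post-.07*yr+[0,0,.068],-.165,0); rows(p2,R,4,0,p0=p,R0=R)
E
```

```text
[0.5038 0.1397 0.0473]
[0.4822 0.1433 0.0472]
[0.4617 0.1467 0.0471]
elev 0.1698508362922113
t 26.05 tcp [0.5301 0.1332 0.3296] rpy [-1.734   0.0145 -1.7285] grasp [0.5056 0.1394 0.1767] F [0.199  0.1639 0.0243] grip 0.2
0.19,0.01,-0.02,0.19,0.03,0.21,0 
0.19,0.01,-0.02,0.19,0.04,0.21,0 
0.19,0.01,-0.02,0.19,0.04,0.21,0 
0.19,0.01,-0.02,0.19,0.05,0.21,0 
0.19,0.01,-0.02,0.19,0.06,0.21,0 
0.19,0.01,-0.02,0.19,0.06,0.21,0 

0.00,0.00,0.00,0.00,0.34,0.00,0 
0.00,0.00,0.00,0.00,0.34,0.00,0 
0.00,0.00,0.00,0.00,0.34,0.00,0 
0.00,0.00,0.00,0.00,0.34,0.00,0
```

Request:
carry_out(motion=[0.19,0.01,-0.02,0.19,0.02,0.21,0,0.19,0.01,-0.02,0.19,0.02,0.21,0,0.19,0.01,-0.02,0.19,0.04,0.21,0,0.19,0.01,-0.02,0.19,0.05,0.21,0,0.19,0.01,-0.02,0.19,0.06,0.21,0,0.19,0.01,-0.02,0.19,0.06,0.21,0,0,0,0,0,0.3,0,0,0,0,0,0,0.3,0,0,0,0,0,0,0.3,0,0,0,0,0,0,0,0,0])

```text
clock: 27.3
tool_pos: [0.5964, 0.047, 0.2454]
tcp_rot: [-1.567, -0.005, -1.737]
force: [0.5, -0.3, -0.1]
grip_width: 0.0
```

```bash
cat > ax.py <<'E'
from plan import *
S=imaging.get_image("side");T=imaging.get_image("top")
bt=[c for c in blobs(mask(T,100,130,120,30),(100,200,260,320),20)];bs=blobs(mask(S,100,130,120,25),(100,295,315,400),30)
print([cv2.boundingRect(c) for c in bt],[cv2.boundingRect(c) for c in bs])
x,u=line3(axis("top",bt[0]),axis("side",bs[0])); u*=np.sign(u[0]); 
for X in(.44,.48,.52): print(x+u*(X-x[0])/u[0])
print("elev",np.degrees(np.arcsin(u[2])),"yaw",np.arctan2(u[1],u[0]))
red=lambda I:cv2.bitwise_or(mask(I,0,8,150,60),mask(I,172,180,150,60))
for c in blobs(red(T),(90,150,260,215),20): print("red top",cv2.boundingRect(c),onz("top",cv2.minAreaRect(c)[0],.082))
for c in blobs(red(S),(40,240,260,400),20): print("red side",cv2.boundingRect(c))
E
python3 ax.py
python3 - <<'E'
from plan import *
s,R,g=st()
yr=np.array([.164,.9865,0]); post=np.array([.604,.1227,0]); d=post+[0,0,.068]-g; print("to post",d,"along y",d@yr,"across", d@[.9865,-.164,0])
p2,R2=gp2(post-.045*yr+[0,0,.066],-.165,0); rows(p2,R2,3,0)
E
```

```text
[] [(229, 311, 50, 59)]
t 27.4 tcp [0.5972 0.0471 0.2476] rpy [-1.564  -0.0046 -1.737 ] grasp [0.5981 0.0462 0.0926] F [-0.2029 -0.3117  0.1577] grip -0.0
to post [ 0.0059  0.0765 -0.0246] along y 0.07638504757053417 across -0.0067555122217625345
-0.02,-0.00,0.01,-0.17,0.15,-0.03,0 
-0.02,-0.00,0.01,-0.17,0.15,-0.03,0 
-0.02,-0.00,0.01,-0.17,0.15,-0.03,0 Traceback (most recent call last):
  File "ax.py", line 5, in <module>
    x,u=line3(axis("top",bt[0]),axis("side",bs[0])); u*=np.sign(u[0]);
                         ~~^^^
IndexError: list index out of range
```

Request:
carry_out(motion=[-0.02,0,0,-0.1,0.15,-0.03,0,-0.02,0,0,-0.15,0.15,-0.03,0,-0.02,0,0,-0.15,0.15,-0.03,0,0,0,0,-0.12,0,0,0,0,0,0,-0.12,0,0,0,0,0,0,-0.12,0,0,0,0,0,0,-0.12,0,0,0,0,0,0,-0.12,0,0,0,0,0,0,-0.12,0,0,0,0,0,0,-0.12,0,0,0])

```text
clock: 28.65
tool_pos: [0.6053, 0.1265, 0.2204]
tcp_rot: [-1.57, -0.005, -1.737]
force: [-1.3, -0.8, 0.2]
grip_width: 0.003
```

```bash
cat > pu.py <<'E'
from plan import *
s,R,g=st(); yr=np.array([.164,.9865,0]); xr=np.array([.9865,-.164,0]); o=np.array([.607,.182,0])
print("g rail coords x,y",(g-o)@xr,(g-o)@yr,"F along rail",s["force"]@yr,"across",s["force"]@xr)
S=imaging.get_image("side")
red=cv2.bitwise_or(mask(S,0,8,150,50),mask(S,172,180,150,50))
for c in blobs(red,(40,240,260,400),20): print("red side",cv2.boundingRect(c),cv2.contourArea(c))
bs=blobs(mask(S,100,130,120,25),(60,295,300,440),30); print("blue",[cv2.boundingRect(c) for c in bs])
E
python3 pu.py
```

```text
t 28.65 tcp [0.6053 0.1265 0.2204] rpy [-1.5701 -0.0045 -1.7371] grasp [0.6053 0.1258 0.0654] F [-1.2971 -0.7589  0.2492] grip 0.3
g rail coords x,y 0.007519677003492734 -0.05575463622543364 F along rail -0.9614258832766585 across -1.1551350673204632
red side (64, 343, 22, 47) 407.0
red side (191, 278, 16, 31) 280.5
blue [(215, 318, 49, 60)]
```

Request:
carry_out(motion=[0,0,0,-0.13,0,0,0,0,0,0,-0.13,0,0,0,0,0,0,-0.13,0,0,0,0,0,0,-0.13,0,0,0,0,0,0,-0.13,0,0,0,0,0,0,-0.13,0,0,0,0,0,0,-0.13,0,0,0,0,0,0,-0.13,0,0,0,0,0,0,-0.13,0,0,0,0,0,0,-0.13,0,0,0])

```text
clock: 29.95
tool_pos: [0.6191, 0.2097, 0.2204]
tcp_rot: [-1.57, -0.004, -1.736]
force: [-0.2, -0.9, 0.2]
grip_width: -0.0
```

```bash
python3 pu.py
```

```text
t 29.95 tcp [0.6191 0.2097 0.2204] rpy [-1.5695 -0.0036 -1.7365] grasp [0.6192 0.2091 0.0654] F [-0.1847 -0.9227  0.1539] grip -0.0
g rail coords x,y 0.0076226137944592235 0.028778247422495087 F along rail -0.9405735072121529 across -0.030862405598778342
red side (65, 344, 21, 36) 393.0
red side (134, 302, 18, 30) 274.5
blue [(154, 343, 47, 68)]
```

Request:
carry_out(motion=[0,0,0,-0.08,0,0,0,0,0,0,-0.06,0,0,0,0,0,0,-0.06,0,0,0,0,0,0,-0.06,0,0,0,0,0,0,-0.06,0,0,0,0,0,0,-0.06,0,0,0,0,0,0,-0.06,0,0,0,0,0,0,-0.06,0,0,0,0,0,0,-0.06,0,0,0,0,0,0,-0.06,0,0,0])

```text
clock: 31.25
tool_pos: [0.6254, 0.2422, 0.2197]
tcp_rot: [-1.574, -0.017, -1.742]
force: [-12.4, -20.1, 14.6]
grip_width: 0.001
```

```bash
python3 pu.py
```

```text
t 31.25 tcp [0.6254 0.2422 0.2197] rpy [-1.5738 -0.0173 -1.7419] grasp [0.6245 0.2396 0.0647] F [-12.4052 -20.1354  14.5714] grip 0.1
g rail coords x,y 0.007777608063772335 0.059680829822496416 F along rail -21.897981797498073 across -8.935524828630278
red side (65, 343, 21, 33) 382.5
red side (111, 312, 17, 29) 233.5
blue [(130, 354, 45, 71)]
```

22 N along the rail is well beyond the detent: at the end stop. Back off and lift clear.

Request:
carry_out(motion=[0,0,0,0.1,0,0,0,0,0,0,0.3,0,0,0,0,0,0,0.4,0,0,0,0,0,0,0.3,-0.1,0,0,0,0,0,0.3,-0.5,0,0,0,0,0,0.5,-0.8,0,0,0,0,0,0.9,-0.8,0,0,0,0,0,0.9,-0.5,0,0,0,0,0,0.9,0,0,0,0,0,0,0.9,0,0,0])

```text
clock: 32.55
tool_pos: [0.5678, -0.0843, 0.388]
tcp_rot: [-1.568, -0.015, -1.738]
force: [0.3, -0.2, 0.5]
grip_width: -0.001
```

```bash
python3 pu.py; python3 ax.py
python3 - <<'E'
from h import *
S=imaging.get_image("side");T=imaging.get_image("top")
a=cv2.resize(T[140:310,60:260],(400,340));b=cv2.resize(S[280:450,40:240],(400,340))
c=cv2.resize(T[80:400,200:500],(400,427))[:260]; d=cv2.resize(S[120:400,180:520],(400,329))[:260]
cv2.imwrite("pics/c10.png",cv2.convertScaleAbs(np.vstack([np.hstack([a,b]),np.hstack([c,d])]),alpha=1.5))
E
```

```text
t 32.55 tcp [ 0.5678 -0.0843  0.388 ] rpy [-1.5679 -0.0151 -1.7384] grasp [ 0.5678 -0.0867  0.233 ] F [ 0.2562 -0.1838  0.4756] grip -0.1
g rail coords x,y 0.005410297828129788 -0.2715281915498996 F along rail -0.13928986689285894 across 0.2828690214649759
red side (64, 343, 22, 33) 397.5
red side (110, 305, 18, 36) 305.5
blue [(130, 354, 45, 71)]
[(117, 219, 23, 62)] [(130, 353, 37, 47)]
[0.44   0.2906 0.0603]
[0.48   0.2848 0.0577]
[0.52  0.279 0.055]
elev -3.760651559638009 yaw -0.14446318563031077
red top (103, 164, 21, 30) [0.6225 0.3016 0.082 ]
red top (132, 170, 18, 14) [0.6257 0.2534 0.082 ]
red side (64, 343, 20, 23)
red side (110, 305, 14, 12)
```

View pics/c10.png

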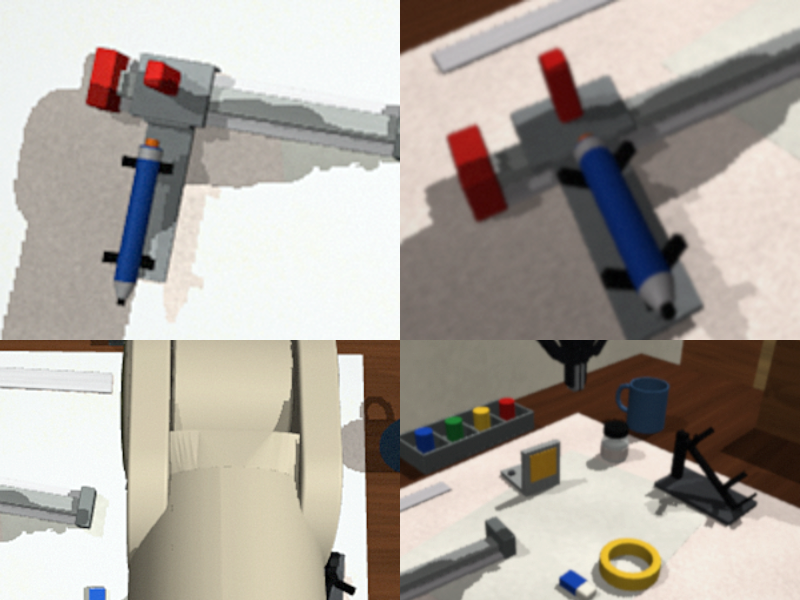

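```bash
python3 -c "
from workcell import job
print(job.finish_job())"
```

```text
the job is handed in; nothing more can be done
None
```

The job is done and was handed in at about 33 s of the 54 s allowed. I took the marker from its rest and clicked its button in against the yellow pad. I then laid it on both V supports of the carriage, let go, and pushed the carriage home by its red post.

**What the last checks showed**
- **Marker:** The last picture shows it in both V supports, button end towards the rail and the black nib out over the paper.
- **Carriage:** The last push met 22 N along the rail, well above the 5–6 N detent. The post stayed put (within about one pixel) when I backed off, so it is latched, not sprung back. I estimate about 150 mm of travel in all. I did not push a second time to confirm.
- **Bystanders:** The tape roll, eraser and ink jar look untouched in the last picture. I did not re-measure their positions.
- **Robot:** The arm was clear of everything at hand-in, with about zero force on the wrist.

**What went wrong or disagreed**
- **Joint 7 at its limit:** On the first approach it read 3.0134 against a range of 3.01. I backed off and used the half-turn grasp instead.
- **Marker turned in the hand:** It pitched about 10° while the button was pressed. I leaned the tool to lay it level.
- **Carriage moved early:** It slid about 13 mm while I seated the marker, where I pressed down with up to 24 N.
- **Final two-camera fit of the marker:** It gave an axis height of 55–60 mm with about 4° slope. One-camera checks just after letting go gave 47–53 mm against the expected 52 mm, and 0.2–3° of slope. I put the difference down to camera calibration and shading, since the picture shows the marker seated.

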